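# Wedge up the rocking bench instrument

## Robot

A 6-joint arm with a two-finger parallel gripper is mounted at the origin on a cart in front of the work surface, level with it; the furniture and walls round the work are solid. World frame = base frame: x ahead of the robot, y to its left, z up, the work surface at z = 0. Lengths are in m, angles in degrees, forces in N, time in s.
With the tool pointing down it reaches from about 0.25 to 0.725 m from the base axis. Payload 9.7 kg.
Tool frame: the origin (TCP) lies at the very end of the fingers, on their centre line; the grasp point (between the pads) lies grasp_offset behind it (grasp_offset is the distance from the TCP to the grasp point, in m); z points along the fingers, y is the line along which they close (so a half turn about z gives the same grasp; the last joint's range is limited). The gripper opens to 85 mm and grips with 20 to 120 N. Pads are 22 mm wide; open, the fingers measure 114 mm over their backs; the gripper's body (76 mm by 85 mm) begins 54 mm behind the grasp point. The pads swing forward as they close: fully open they stand 13 mm farther back than shut.
Start: joints at [-74.886, 4.979, 10.078, 95.1, 0, 90], TCP at [0.143, -0.531, 0.201] pointing down, gripper open.
Joint ranges: [-179.16, 179.16], [-48.56, 103.87], [-65.8, 70.77], [-126.05, 130.52], [-82.76, 87.17], [-180, 180]. Speed limits (degrees/s): [127.2, 127.2, 147.25, 180, 180, 180].

## Interface

Orientations are given as [roll, pitch, yaw] about the fixed x, y, z axes, in that order (R = Rz(yaw) Ry(pitch) Rx(roll)).
In Python, from workcell import get_obs, camera, calibration, job_done, recognise, cut_out, mark_of, grasp_offset gives the robot as it stands.
- The arm moves only by the tool servo_tool, never from a script. Its argument "moves" is a list of rows, each a list of 3 entries, a list of its own where there are three numbers: the turn, a rotation vector about the tool's x, y, z in degrees, then the shift along the tool's x, y, z in m, then the opening in per cent of the stroke, from 0 (shut) to 100 (fully open). In form: [[[ax, ay, az], [x, y, z], claw], ...]. A call has 1 to 12 rows; each row shifts and turns the commanded pose from where the row before left it, along the tool's axes as they then stand; what a row does not reach is not made up. A row lasts 1/10 s, in which the tool goes at most 50 mm and 8.59 degrees, less where a joint would pass 70% of its speed; a pose out of reach is approached as far as the arm can. A call is refused whole if a number of a shift passes 0.05 or a number of a turn 8.59, either way. A call with a gripper value outside its range is refused whole. The fingers move at their own pace and stop on an object; "force" is the grip in N (left out, the last holds). Time passes only in rows, so rows that do not move let the fingers close. It gives the time, the measured TCP pose, the force, the opening and the grip force at its end, in the units of the state.
- get_obs(): the state, without advancing time (a new reading comes with each control period).
- camera(name): name is "side" or "top" or "wrist"; returns (picture, depth): 400x640x3 uint8, red, green, blue; 400x640 float32, m along the optical axis (not along the pixel's ray), 0 where there is no reading.
- calibration(name): a dict with "camera_matrix" (3x3 intrinsics, pixels), "dist" ([k1, k2, p1, p2, k3] as OpenCV has them; the pictures are not rectified), "R" (3x3) and "t" (3): a world point X has camera coordinates R X + t. Camera axes: x right, y down, z forward; pixel columns grow to the right and rows downward; lengths in m; the calibration is good to about 2 mm. A picture is of the moment at which its call begins: read the wrist's pose just before it. calibration takes no time and is no camera call; for the wrist camera it gives the pose at the moment of the call.
- job_done(): hands the job in; it is judged then, once.
Trained networks look in the newest picture that a camera, given by its name, has taken for a name from the list of things; names that differ only in an ending like _2 or _b are one class to them, and where a whole thing is asked for, a point or a joint stands for the part that bears it (a point fixed in the world has none). Each returns a list of dicts, best first, with "score" (0 to 1); they miss things now and then, are a little off and sometimes report something else, mostly with a low value. They report only what shows in the picture. A call takes as long as a camera call. They do not tell look-alikes from the thing itself.
- recognise(name, camera): "xyz" ([x, y, z] in m, in the coordinates of the camera as it stood for that picture, good to about 4 mm: the middle of the surface that is visible of it).
- cut_out(name, camera): "mask" (400x640 bool, what is visible of it).
- mark_of(name, camera): "xyz" ([x, y, z] in m, in the coordinates of the camera as it stood for that picture, good to about 4 mm: a listed point, or the origin of a listed thing).
The state is a dict: "time": time; "q": joint angles; "qd": joint speeds; "joint_efforts": joint torques, N m; "ee_pos": TCP position; "tcp_rot": TCP orientation; "wrist_force": force on the tool from outside, world axes, zero at the start; "torque": the same for the moment, N m; "opening": finger opening in m; "grasp_force": force on a finger pad.
Only numpy, scipy, OpenCV 4.12 (cv2) and the standard library are available. Lean on these libraries where they do the work, as an engineer would, in place of code of your own. Each camera call takes 0.05 s, during which the arm holds its last target. There are 200 camera calls.

## Task

The grey bench instrument has lost its front-left foot and rocks. With the fingertips, push the wooden wedge along the table, thin end first, under the bare stud at that corner until it is snug, then press down firmly for a moment on the top of that corner to check that it no longer rocks (push the wedge further in if it does), and let go. Do not pick up the wedge or lift the instrument, leave the instrument standing level where it is, and leave the other things alone.

Things in the scene. Friction and masses are not known exactly. Their poses are not given: they have to be found in the camera images.
- instrument: Grey metal box 130 x 190 mm (own x, y), top 63 mm and underside 18 mm above the table, 2.2 kg; origin at table level under its centre, x from its black front panel to the back, y left. Domed rubber feet, 20 mm across, at x, y (47, 75), (47, -75), (-47, -75) mm; at (-47, 75), front left, only a bare stud. It rests level on the feet; 3 N on that corner tips it, let go it rocks back.
- stud_tip (a point): Lowest point of the bare steel stud (domed end, 14 mm across) under the front-left corner of the instrument. While the instrument stands level on its feet it hangs 6 to 11 mm above the table, different each time.
- corner_top (a point): Point on the flat top of the instrument exactly above the stud, 63 mm above the table: the place to press when testing. A press held at 10 to 25 N for half a second is a good test.
- wedge: Wooden wedge flat on the table before the stud, 80 g, 100 x 30 mm; 3 mm thick at the tip (own +x end), rising evenly to 20 mm at the upright butt (-x end). Origin at the centre of its underside, x towards the tip. It slides with under 1 N; once it meets the stud resistance rises, a push of 4 to 10 N leaves it snug and it stays by friction.
- capacitor: Bystander: upright blue can capacitor, 32 mm across, 45 mm tall; origin at the centre of its underside.
- flux_pot: Bystander: small white pot with black lid, 42 mm across, 25 mm tall; origin at the centre of its underside.
- tape: Bystander: roll of blue tape lying flat, 68 mm across, 19 mm tall; origin at the centre of its underside.
Not all that is in view belongs to the job. Of the things that look like the wedge, the middle-sized one is meant.

How it is judged:
By the outcome, as a careful person would: the job done as asked, in the order asked, and still so for the second after the job is handed in, with the robot touching nothing.
It also fails if it takes over 64 s, if anything falls off the work surface, if the arm or the gripper's body presses on something with over 40 N, if the wrist force passes 120 N, or if a joint passes its speed limit or range.

## Working session

There is one attempt and no reset: what is moved stays moved. The work goes in short steps, Python scripts to look and compute and a tool call to move; the robot and the scene stay as the last step left them, time stands still between calls to the robot, and variables do not carry over. Pictures are saved under pics/ and viewed, at most 10 in all, crops included, and the job is handed in when it is done.

Besides the shell and the picture viewer there is one more tool, called after "Request:" by a JSON object that holds its "api" and its "payload", one argument or row to a line. servo_tool: Moves the arm, as the interface text tells. Its arguments: {"type":"object","properties":{"moves":{"type":"array"},"force":{"type":"number"}},"required":["moves"]}

```bash
mkdir -p pics; cat > h.py <<'E'
import numpy as np, cv2
from workcell import *
def toW(c,p):
    k=calibration(c); return np.array(k["R"]).T@(np.array(p)-np.array(k["t"]))
def cloud(c,depth,mask):
    k=calibration(c); v,u=np.nonzero(mask&(depth>0))
    n=cv2.undistortPoints(np.stack([u,v],1).astype(np.float64).reshape(-1,1,2),np.array(k["camera_matrix"]),np.array(k["dist"])).reshape(-1,2)
    d=depth[v,u]; P=np.c_[n*d[:,None],d]
    return (P-np.array(k["t"]))@np.array(k["R"])
def save(n,p): cv2.imwrite("pics/"+n+".png",p[:,:,::-1])
E
python3 - <<'E'
from h import *
o=get_obs(); print(o["time"],o["ee_pos"],o["tcp_rot"],o["opening"],grasp_offset)
for c in("top","side"):
    p,d=camera(c); save(c+"0",p)
    for n in("instrument","wedge","stud_tip","corner_top","capacitor","flux_pot","tape"):
        print(c,n,[(round(r["score"],2),toW(c,r["xyz"]).round(3).tolist()) for r in mark_of(n,c)])
    for r in cut_out("wedge",c):
        P=cloud(c,d,r["mask"]); print(c,"cut",r["score"],len(P),P.mean(0).round(3),cv2.minAreaRect((P[:,:2]*1000).astype(np.float32)),P[:,2].max()) if len(P) else 0
E
```

```text
0.0 [ 0.14337604 -0.53071522  0.1999734 ] [-1.79924258e+02 -5.26434507e-04  1.51183432e+01] 0.08565874709230602 0.0187
top instrument [(0.61, [0.685, 0.184, -0.002])]
top wedge [(0.9, [0.517, 0.221, 0.003]), (0.74, [0.542, -0.281, 0.005]), (0.69, [0.483, 0.341, 0.002])]
top stud_tip [(0.23, [0.528, -0.084, -0.001])]
top corner_top [(0.74, [0.622, 0.242, 0.062])]
top capacitor [(0.52, [0.461, 0.02, -0.001])]
top flux_pot [(0.62, [0.529, -0.085, -0.002])]
top tape [(0.54, [0.429, -0.17, -0.0])]
top cut 0.81 821 [ 0.537 -0.282  0.015] ((541.5501098632812, -282.4906005859375), (132.28781127929688, 48.160865783691406), 50.83481216430664) 0.030796642666141964
top cut 0.76 237 [0.485 0.34  0.009] ((484.98736572265625, 340.8864440917969), (22.431428909301758, 73.3306884765625), 75.20333099365234) 0.019767811968871965
top cut 0.6 450 [0.518 0.221 0.011] ((520.1217041015625, 222.71978759765625), (100.36236572265625, 32.36540603637695), 25.659456253051758) 0.025689690199228617
side instrument [(0.63, [0.685, 0.181, -0.003])]
side wedge [(0.87, [0.541, -0.283, -0.002]), (0.81, [0.52, 0.222, -0.001]), (0.41, [0.487, 0.344, -0.001])]
side stud_tip []
side corner_top [(0.58, [0.626, 0.248, 0.065])]
side capacitor [(0.76, [0.467, 0.02, -0.0])]
side flux_pot [(0.58, [0.531, -0.082, -0.004])]
side tape [(0.78, [0.435, -0.172, -0.0]), (0.7, [0.688, 0.179, -0.005]), (0.55, [0.529, -0.085, -0.002])]
side cut 0.62 1720 [ 0.533 -0.294  0.014] ((535.5963134765625, -276.2540588378906), (136.37255859375, 55.29288864135742), 49.87846755981445) 0.026999907225526316
side cut 0.58 242 [0.511 0.211 0.009] ((514.9022216796875, 218.46177673339844), (90.31476593017578, 56.05683898925781), 50.72168731689453) 0.020070677328921583
side cut 0.46 93 [0.495 0.332 0.007] ((490.365478515625, 337.2447204589844), (23.275197982788086, 64.63572692871094), 77.4853286743164) 0.013714315144491207
```

```bash
python3 - <<'E'
from h import *
p,d=camera("top"); m=np.ones(d.shape,bool)
P=cloud("top",d,m)
s=P[(abs(P[:,2]-.063)<.012)&(abs(P[:,0]-.685)<.16)&(abs(P[:,1]-.18)<.16)]
print(len(s),s.mean(0),np.median(s[:,2])); r=cv2.minAreaRect((s[:,:2]*1000).astype(np.float32)); print(r,cv2.boxPoints(r))
for c in cut_out("instrument","top")[:1]:
    Q=cloud("top",d,c["mask"]);Q=Q[Q[:,2]>.055];r=cv2.minAreaRect((Q[:,:2]*1000).astype(np.float32));print(r,cv2.boxPoints(r))
for c in cut_out("wedge","top"):
    Q=cloud("top",d,c["mask"])
    if abs(Q[:,1].mean()-.22)<.03:
        z=Q[:,2]; A=np.c_[Q[:,:2],np.ones(len(Q))]; print("slope",np.linalg.lstsq(A,z,rcond=None)[0])
        e=np.linalg.eigh(np.cov(Q[:,:2].T)); print(e, cv2.boxPoints(cv2.minAreaRect((Q[:,:2]*1000).astype(np.float32))))
a=cv2.imread("pics/top0.png");b=cv2.imread("pics/side0.png")
cv2.imwrite("pics/both.png",np.vstack([a,b])[:, :] if 0 else cv2.resize(np.vstack([a,b]),(480,600)))
E
```

```text
4377 [0.69985138 0.18577896 0.06240687] 0.06253495804194528
((717.0924682617188, 180.8479461669922), (310.132568359375, 226.04342651367188), 20.182422637939453) [[532.5538   233.43053 ]
 [610.5411    21.266422]
 [901.63116  128.26537 ]
 [823.64386  340.42947 ]]
((684.2864990234375, 181.08905029296875), (138.8402862548828, 191.67379760742188), 11.238808631896973) [[597.51917 261.55823]
 [634.8761   73.56008]
 [771.05383 100.61987]
 [733.6969  288.618  ]]
slope [-0.15079453 -0.0692067   0.10480172]
EighResult(eigenvalues=array([8.39636355e-05, 8.69854846e-04]), eigenvectors=array([[ 0.42918858, -0.9032149 ],
       [-0.9032149 , -0.42918858]])) [[468.03345 216.63968]
 [481.984   186.15747]
 [575.38696 228.90457]
 [561.4364  259.38678]]
```

View pics/top0.png

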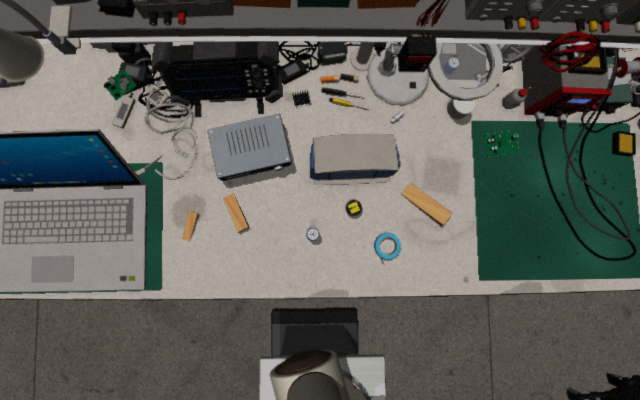

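View pics/side0.png

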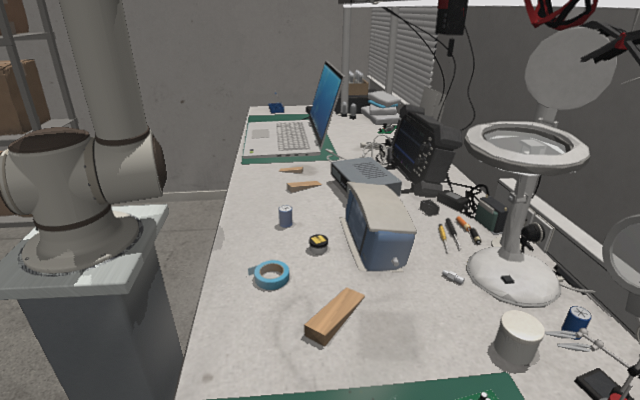

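The top view shows the grey box at (250,147), and the middle wedge at (236,213) with its tip towards the box. The small wedge is at (190,226) and the large one at (427,204). The side view agrees. The wedge yaw is about 25° and the stud is near (0.625, 0.246), so I have to turn the wedge first. I'm moving over there now.

Request:
{"api": "servo_tool", "payload": {
  "moves": [
    [[0,0,0],[0.024,-0.028,0],0],
    [[0,0,0],[0.024,-0.028,0],0],
    [[0,0,0],[0.024,-0.028,0],0],
    [[0,0,0],[0.024,-0.028,0],0],
    [[0,0,0],[0.024,-0.028,0],0],
    [[0,0,0],[0.024,-0.028,0],0],
    [[0,0,0],[0.024,-0.028,0],0],
    [[0,0,0],[0.024,-0.028,0],0],
    [[0,0,0],[0.024,-0.028,0],0],
    [[0,0,0],[0.024,-0.028,0],0],
    [[0,0,0],[0.024,-0.028,0],0],
    [[0,0,0],[0.024,-0.028,0],0]
  ]
}}

```text
time: 2.25
ee_pos: [0.3342, -0.1301, 0.2009]
tcp_rot: [180.0, -0.0, 15.1]
wrist_force: [0.7, -0.9, 1.0]
opening: -0.0002
grasp_force: 0.0
```

Request:
{"api": "servo_tool", "payload": {
  "moves": [
    [[0,0,0],[0.024,-0.028,0],0],
    [[0,0,0],[0.024,-0.028,0],0],
    [[0,0,0],[0.024,-0.028,0],0],
    [[0,0,0],[0.024,-0.028,0],0],
    [[0,0,0],[0.024,-0.028,0],0],
    [[0,0,0],[0.024,-0.028,0],0],
    [[0,0,0],[0.024,-0.028,0],0],
    [[0,0,0],[0.024,-0.028,0],0],
    [[0,0,0],[0.024,-0.028,0],0],
    [[0,0,0],[0.018,-0.022,0],0],
    [[0,0,0],[0,0,0],0]
  ]
}}

```text
time: 3.35
ee_pos: [0.4971, 0.1667, 0.2002]
tcp_rot: [-178.6, 0.1, 17.8]
wrist_force: [-1.2, -0.3, 0.0]
opening: 0.0
grasp_force: 0.0
```

```bash
cat > look.py <<'E'
from h import *
import sys
o=get_obs(); print(o["time"],o["ee_pos"],o["tcp_rot"],o["wrist_force"].round(2) if hasattr(o["wrist_force"],"round") else o["wrist_force"])
for c in sys.argv[2:]:
    p,d=camera(c); save(sys.argv[1]+c,p)
    for n in("wedge","corner_top","stud_tip"):
        print(c,n,[(round(r["score"],2),toW(c,r["xyz"]).round(4).tolist()) for r in mark_of(n,c)])
    for n in ("wedge","instrument"):
      for r in cut_out(n,c):
        P=cloud(c,d,r["mask"])
        if n[0]=="i": P=P[P[:,2]>.055]
        if len(P)>30: print(c,n,r["score"],len(P),cv2.boxPoints(cv2.minAreaRect((P[:,:2]*1000).astype(np.float32))).round(1).tolist())
E
python3 look.py a wrist
```

```text
3.35 [0.49708389 0.16671051 0.2001652 ] [-1.78634735e+02  6.70262135e-02  1.77771807e+01] [-1.19 -0.35  0.04]
wrist wedge [(0.81, [0.5214, 0.2208, 0.0002]), (0.55, [0.4839, 0.3412, 0.0003])]
wrist corner_top [(0.85, [0.6219, 0.242, 0.0634])]
wrist stud_tip []
wrist wedge 0.89 2209 [[466.29998779296875, 217.10000610351562], [481.0, 185.89999389648438], [571.9000244140625, 228.60000610351562], [557.2999877929688, 259.79998779296875]]
wrist wedge 0.87 495 [[506.20001220703125, -258.8999938964844], [518.2000122070312, -275.70001220703125], [582.7999877929688, -229.39999389648438], [570.7999877929688, -212.6999969482422]]
wrist wedge 0.56 1231 [[444.8999938964844, 338.1000061035156], [519.7000122070312, 318.70001220703125], [526.7999877929688, 346.0], [451.8999938964844, 365.3999938964844]]
wrist instrument 0.94 11052 [[583.2000122070312, 252.8000030517578], [640.7000122070312, 69.9000015258789], [692.7999877929688, 86.30000305175781], [635.2999877929688, 269.20001220703125]]
```

Request:
{"api": "servo_tool", "payload": {
  "moves": [
    [[0,0,-7],[0,0,0],0],
    [[0,0,0],[0,0,0],0]
  ]
}}

```text
time: 3.85
ee_pos: [0.4959, 0.1648, 0.2016]
tcp_rot: [-178.7, -0.2, 24.7]
wrist_force: [-0.4, -0.0, 0.2]
opening: 0.0001
grasp_force: 0.0
```

Request:
{"api": "servo_tool", "payload": {
  "moves": [
    [[-1.3,0,0],[0.025,-0.026,0],0],
    [[0,0,0],[0.025,-0.026,0],0],
    [[0,0,0],[0.024,-0.027,0],0],
    [[0,0,0],[0,0,0.04],0],
    [[0,0,0],[0,0,0.04],0],
    [[0,0,0],[0,0,0.04],0],
    [[0,0,0],[0,0,0.04],0],
    [[0,0,0],[0,0,0],0],
    [[0,0,0],[0,0,0],0]
  ]
}}

```text
time: 4.75
ee_pos: [0.5345, 0.2596, 0.0429]
tcp_rot: [-179.5, -0.1, 25.6]
wrist_force: [0.0, 0.2, 0.9]
opening: 0.0002
grasp_force: 0.0
```

Request:
{"api": "servo_tool", "payload": {
  "moves": [
    [[-0.5,0,0],[-0.001,-0.01,0.01],0],
    [[0,0,0],[0,0,0.02],0],
    [[0,0,0],[0,0,0.009],0],
    [[0,0,0],[0,0,0],0],
    [[0,0,0],[0,0,0],0]
  ]
}}

```text
time: 5.25
ee_pos: [0.5324, 0.2639, 0.0041]
tcp_rot: [-179.8, -0.2, 26.2]
wrist_force: [0.1, 0.0, 0.1]
opening: -0.0001
grasp_force: 0.0
```

Request:
{"api": "servo_tool", "payload": {
  "moves": [
    [[0,0,0],[0,0.004,0],0],
    [[0,0,0],[0,0.004,0],0],
    [[0,0,0],[0,0.003,0],0],
    [[0,0,0],[0,0.003,0],0],
    [[0,0,0],[0,0,0],0],
    [[0,0,0],[0,0,0],0]
  ]
}}

```text
time: 5.85
ee_pos: [0.5382, 0.2509, 0.0031]
tcp_rot: [-179.8, -0.2, 26.2]
wrist_force: [0.4, 0.2, -0.4]
opening: 0.0001
grasp_force: 0.0
```

```bash
python3 look.py b top wrist
```

```text
5.85 [0.53824062 0.25091909 0.00305473] [-1.79759045e+02 -1.52492316e-01  2.62175839e+01] [ 0.45  0.24 -0.36]
top wedge [(0.78, [0.5403, -0.2802, 0.003]), (0.67, [0.5197, 0.2191, 0.0017])]
top corner_top [(0.7, [0.6263, 0.2443, 0.0646])]
top stud_tip []
top wedge 0.92 850 [[475.6000061035156, -323.5], [510.1000061035156, -352.70001220703125], [602.2999877929688, -243.89999389648438], [567.7000122070312, -214.6999969482422]]
top wedge 0.6 385 [[467.3999938964844, 217.0], [483.1000061035156, 183.0], [555.9000244140625, 216.6999969482422], [540.0999755859375, 250.60000610351562]]
top instrument 0.9 3815 [[599.5999755859375, 260.1000061035156], [642.2999877929688, 74.30000305175781], [772.7000122070312, 104.30000305175781], [730.0999755859375, 290.0]]
wrist wedge [(0.91, [0.4856, 0.3411, -0.0043]), (0.55, [0.5202, 0.2209, 0.001])]
wrist corner_top [(0.89, [0.6244, 0.245, 0.0642])]
wrist stud_tip []
wrist wedge 0.89 3403 [[470.8999938964844, 215.60000610351562], [484.0, 188.3000030517578], [573.0, 230.8000030517578], [560.0, 258.1000061035156]]
wrist wedge 0.7 3981 [[442.8999938964844, 340.8999938964844], [519.9000244140625, 320.3999938964844], [526.5, 345.1000061035156], [449.5, 365.6000061035156]]
wrist instrument 0.86 43667 [[600.0, 261.29998779296875], [626.7999877929688, 145.60000610351562], [693.4000244140625, 161.0], [666.5999755859375, 276.70001220703125]]
```

View pics/bwrist.png

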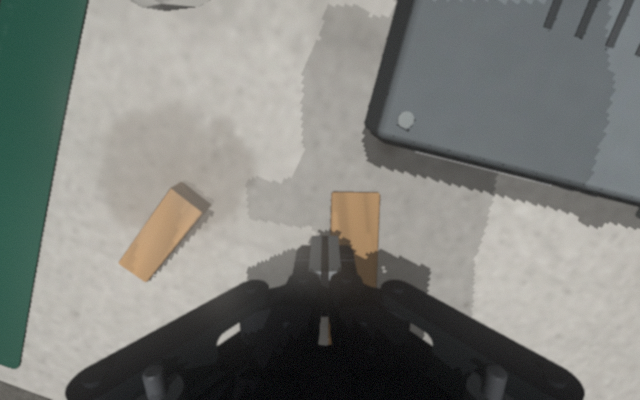

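The view has the finger tip at (325,245), just beside the wedge's left side, with the tip end at (355,192). The wedge is still at 25.5°, so the fingertips are thinner than I assumed. I'll keep pushing sideways.

Request:
{"api": "servo_tool", "payload": {
  "moves": [
    [[0,0,0],[0,0.003,0],0],
    [[0,0,0],[0,0.003,0],0],
    [[0,0,0],[0,0.003,0],0],
    [[0,0,0],[0,0.002,0],0],
    [[0,0,0],[0,0,0],0],
    [[0,0,0],[0,0,0],0]
  ]
}}

```text
time: 7.05
ee_pos: [0.543, 0.2411, 0.003]
tcp_rot: [-179.8, -0.1, 26.2]
wrist_force: [-0.1, -0.1, -0.2]
opening: 0.0001
grasp_force: 0.0
```

```bash
python3 look.py c wrist
```

```text
7.05 [0.5430387  0.24108512 0.00296531] [-1.79758257e+02 -1.47677373e-01  2.62324327e+01] [-0.14 -0.09 -0.21]
wrist wedge []
wrist corner_top [(0.79, [0.6253, 0.2446, 0.0636])]
wrist stud_tip []
wrist wedge 0.81 4087 [[442.79998779296875, 342.0], [519.5, 320.3999938964844], [526.7000122070312, 345.79998779296875], [449.8999938964844, 367.5]]
wrist wedge 0.75 2736 [[469.5, 218.0], [482.1000061035156, 189.5], [573.2000122070312, 229.6999969482422], [560.7000122070312, 258.20001220703125]]
wrist instrument 0.73 49630 [[599.5999755859375, 261.20001220703125], [629.7999877929688, 132.8000030517578], [698.7000122070312, 149.0], [668.5, 277.3999938964844]]
```

View pics/cwrist.png

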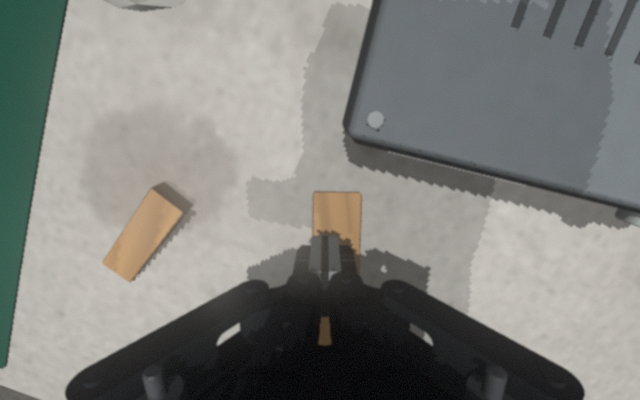

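```bash
python3 - <<'E'
from h import *
o=get_obs(); print(grasp_offset)
for c in("wrist","top"):
    p,d=camera(c); k=calibration(c); R=np.array(k["R"]);t=np.array(k["t"])
    e=np.array(o["ee_pos"]); 
    pts=np.array([e,e+[0,0,.019],e+[0,0,.05],e+[0,0,.1]])
    uv=cv2.projectPoints(pts,cv2.Rodrigues(R)[0],t,np.array(k["camera_matrix"]),np.array(k["dist"]))[0].reshape(-1,2); print(c,uv.round(0).tolist(), "cam at",(-R.T@t).round(3))
    u,v=uv[0].round().astype(int); 
    for dv in range(-50,40,8):
        m=np.zeros(d.shape,bool); m[np.clip(v+dv,0,399),u]=1; print(dv,p[np.clip(v+dv,0,399),u],cloud(c,d,m).round(3).tolist())
    if c=="top": cv2.imwrite("pics/dtop.png",cv2.resize(p[150:260,150:310,::-1],(800,550)))
E
```

```text
0.0187
wrist [[325.0, 227.0], [325.0, 240.0], [325.0, 269.0], [324.0, 355.0]] cam at [0.61  0.274 0.176]
-50 [163 160 154] [[0.571, 0.255, -0.001]]
-42 [167 163 157] [[0.567, 0.253, 0.0]]
-34 [162 131  98] [[0.563, 0.251, 0.002]]
-26 [162 132  98] [[0.558, 0.249, 0.004]]
-18 [163 132 100] [[0.554, 0.247, 0.006]]
-10 [159 130  98] [[0.55, 0.245, 0.006]]
-2 [158 129  97] [[0.545, 0.242, 0.006]]
6 [92 80 65] [[0.541, 0.24, 0.007]]
14 [67 63 57] [[0.552, 0.246, 0.045]]
22 [67 64 58] [[0.552, 0.246, 0.053]]
30 [67 63 59] [[0.552, 0.245, 0.059]]
38 [65 62 58] [[0.552, 0.245, 0.066]]
top [[228.0, 204.0], [227.0, 203.0], [225.0, 202.0], [221.0, 200.0]] cam at [0.435 0.049 1.065]
-50 [114 118 122] [[0.663, 0.233, 0.063]]
-42 [105 108 113] [[0.643, 0.233, 0.063]]
-34 [107 113 115] [[0.622, 0.232, 0.063]]
-26 [25 29 26] [[0.606, 0.236, 0.04]]
-18 [16 16 14] [[0.562, 0.208, 0.195]]
-10 [33 33 28] [[0.527, 0.182, 0.336]]
-2 [18 20 14] [[0.515, 0.185, 0.316]]
6 [37 34 30] [[0.488, 0.16, 0.454]]
14 [38 36 29] [[0.474, 0.155, 0.48]]
22 [73 69 65] [[0.461, 0.15, 0.505]]
30 [101  94  87] [[0.45, 0.148, 0.516]]
38 [121 113 102] [[0.439, 0.146, 0.524]]
```

View pics/dtop.png

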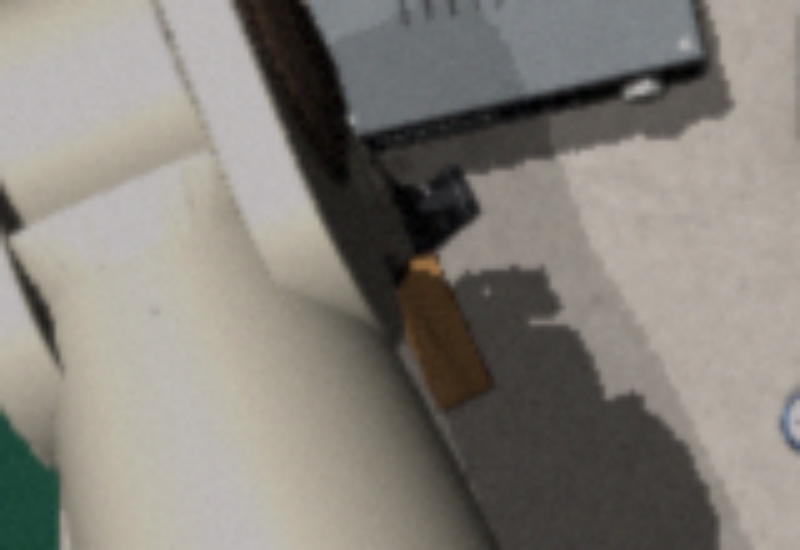

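```bash
python3 - <<'E'
from h import *
p,d=camera("wrist"); k=calibration("wrist")
m=np.zeros(d.shape,bool); m[150:330,250:400]=1
P=cloud("wrist",d,m); o=get_obs(); e=np.array(o["ee_pos"]); 
y=np.radians(26.2); tx=np.array([np.cos(y),np.sin(y)]); ty=np.array([np.sin(y),-np.cos(y)])
q=np.c_[(P[:,:2]-e[:2])@tx,(P[:,:2]-e[:2])@ty,P[:,2]]
s=q[(abs(q[:,0])<.035)&(abs(q[:,1])<.03)&(q[:,2]>.012)]
print(len(s)); 
for z0 in np.arange(.012,.1,.006):
    a=s[(s[:,2]>=z0)&(s[:,2]<z0+.006)]
    if len(a): print(round(z0,3),len(a),a.min(0).round(3),a.max(0).round(3))
print(d[225:250:2,325]); print(k["t"])
cv2.imwrite("pics/e.png",cv2.resize(p[180:330,225:425,::-1],(800,600),interpolation=cv2.INTER_CUBIC))
E
```

```text
9492
0.012 1 [-0.026  0.021  0.012] [-0.026  0.021  0.012]
0.036 157 [ 0.005 -0.012  0.037] [0.011 0.012 0.042]
0.042 296 [ 0.005 -0.014  0.042] [0.011 0.013 0.048]
0.048 365 [ 0.005 -0.014  0.048] [0.011 0.014 0.054]
0.054 387 [ 0.005 -0.014  0.054] [0.011 0.014 0.06 ]
0.06 408 [ 0.005 -0.014  0.06 ] [0.011 0.014 0.066]
0.066 635 [-0.012 -0.014  0.066] [0.011 0.014 0.072]
0.072 465 [ 0.005 -0.022  0.072] [0.013 0.027 0.078]
0.078 1600 [-0.01  -0.028  0.078] [0.013 0.028 0.084]
0.084 1920 [-0.003 -0.026  0.084] [0.013 0.026 0.09 ]
0.09 795 [-0.002 -0.026  0.09 ] [0.012 0.026 0.096]
0.096 709 [ 0.005 -0.016  0.096] [0.017 0.016 0.102]
[0.18305327 0.18385412 0.1843167  0.18439052 0.18357302 0.18493102
 0.15086634 0.14776157 0.14530477 0.14293003 0.14166771 0.13960174
 0.1370283 ]
[-0.02446144  0.58672944  0.36529927]
```

View pics/e.png

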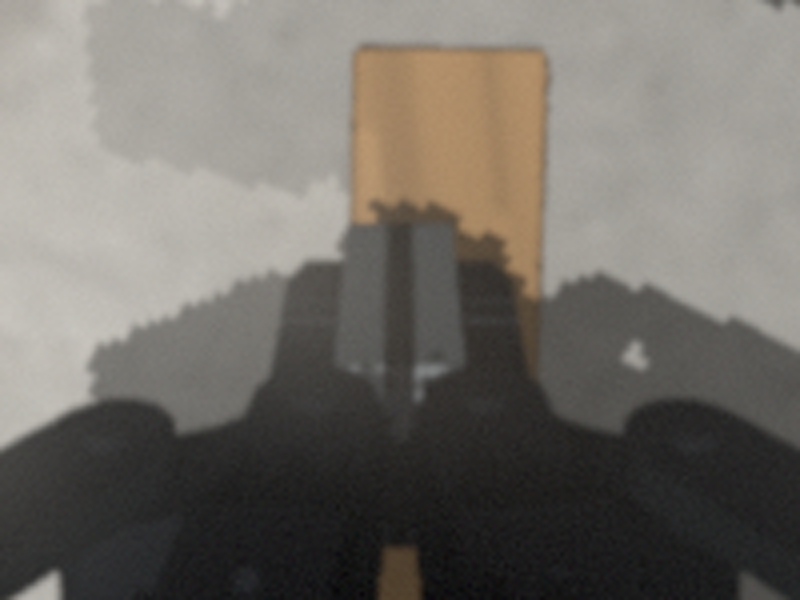

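The crop shows the closed fingertips (about (400,225) in the crop) ending above the wedge. The point cloud puts their end at z ≈ 0.036, not 0.003. So the true tip is about 33 mm above the reported TCP z, while x and y agree. I'll back off to the side, lower slowly while watching the force, and check again.

Request:
{"api": "servo_tool", "payload": {
  "moves": [
    [[0,0,0],[0,-0.015,0],0],
    [[0,0,0],[0,-0.014,0],0],
    [[0,0,0],[0,0,0.008],0],
    [[0,0,0],[0,0,0.008],0],
    [[0,0,0],[0,0,0],0],
    [[0,0,0],[0,0,0],0]
  ]
}}

```text
time: 8.1
ee_pos: [0.5308, 0.2651, -0.0135]
tcp_rot: [-179.7, -0.1, 26.4]
wrist_force: [0.1, 0.3, 0.8]
opening: 0.0003
grasp_force: 0.0
```

```bash
cat > tip.py <<'E'
from h import *
p,d=camera("wrist"); o=get_obs(); e=np.array(o["ee_pos"]); print(o["time"],e.round(4),np.round(o["tcp_rot"],1),np.round(o["wrist_force"],1))
P=cloud("wrist",d,np.ones(d.shape,bool)); y=np.radians(o["tcp_rot"][2])
tx=np.array([np.cos(y),np.sin(y)]); ty=np.array([np.sin(y),-np.cos(y)])
q=np.c_[(P[:,:2]-e[:2])@tx,(P[:,:2]-e[:2])@ty,P[:,2]]
s=q[(q[:,0]>.003)&(q[:,0]<.014)&(abs(q[:,1])<.013)]
for z in range(0,110,6):
    a=q[(q[:,0]<.03)&(q[:,0]>-.03)&(abs(q[:,1])<.07)&(abs(q[:,2]*1000-z-3)<3)]; b=s[abs(s[:,2]*1000-z-3)<3]
    print(z,len(b),a.min(0).round(3)[:2] if len(a) else 0,a.max(0).round(3)[:2] if len(a) else 0)
E
python3 tip.py
```

```text
8.15 [ 0.5311  0.2652 -0.0131] [-1.797e+02 -1.000e-01  2.640e+01] [-0.4 -0.3 -0.3]
0 524 [-0.03 -0.07] [0.03 0.07]
6 0 [-0.027 -0.07 ] [0.028 0.049]
12 0 [-0.026 -0.07 ] [0.028 0.047]
18 69 [ 0.005 -0.01 ] [0.01  0.011]
24 283 [ 0.005 -0.013] [0.011 0.013]
30 315 [ 0.005 -0.014] [0.011 0.014]
36 368 [ 0.005 -0.014] [0.011 0.014]
42 414 [ 0.005 -0.014] [0.011 0.014]
48 287 [-0.012 -0.013] [0.011 0.014]
54 353 [-0.012 -0.02 ] [0.012 0.022]
60 688 [-0.013 -0.032] [0.013 0.033]
66 585 [-0.013 -0.037] [0.014 0.037]
72 550 [-0.01  -0.041] [0.012 0.042]
78 131 [-0.01  -0.047] [0.017 0.047]
84 155 [-0.011 -0.051] [0.017 0.052]
90 446 [-0.01  -0.056] [0.018 0.056]
96 894 [-0.006 -0.06 ] [0.017 0.063]
102 1235 [ 0.001 -0.062] [0.018 0.063]
108 315 [ 0.008 -0.061] [0.02  0.061]
```

Request:
{"api": "servo_tool", "payload": {
  "moves": [
    [[0,0,0],[0,0,0.008],0],
    [[0,0,0],[0,0,0.008],0],
    [[0,0,0],[0,0,0],0],
    [[0,0,0],[0,0,0],0]
  ]
}}

```text
time: 8.55
ee_pos: [0.5308, 0.2654, -0.0294]
tcp_rot: [-179.7, -0.1, 26.4]
wrist_force: [-0.2, 0.6, 0.6]
opening: -0.0001
grasp_force: 0.0
```

Request:
{"api": "servo_tool", "payload": {
  "moves": [
    [[0,0,0],[0,0.004,0],0],
    [[0,0,0],[0,0.004,0],0],
    [[0,0,0],[0,0.004,0],0],
    [[0,0,0],[0,0.004,0],0],
    [[0,0,0],[0,0,0],0],
    [[0,0,0],[0,0,0],0]
  ]
}}

```text
time: 9.15
ee_pos: [0.5383, 0.2511, -0.0289]
tcp_rot: [-179.7, -0.2, 26.4]
wrist_force: [-0.0, -1.1, 0.3]
opening: 0.0
grasp_force: 0.2
```

```bash
python3 look.py f wrist;  python3 tip.py|head -6
```

```text
9.15 [ 0.53834011  0.25109293 -0.02893657] [-1.79682832e+02 -1.57101427e-01  2.64179763e+01] [-0.01 -1.07  0.34]
wrist wedge [(0.79, [0.4851, 0.3403, -0.0038]), (0.6, [0.5208, 0.2176, -0.0001])]
wrist corner_top [(0.57, [0.6244, 0.2467, 0.0615]), (0.17, [0.6859, 0.1852, -0.0008])]
wrist stud_tip []
wrist wedge 0.75 5543 [[443.29998779296875, 342.29998779296875], [519.9000244140625, 320.3999938964844], [527.2999877929688, 346.1000061035156], [450.6000061035156, 368.1000061035156]]
wrist wedge 0.68 3545 [[526.5999755859375, 237.89999389648438], [538.2999877929688, 209.8000030517578], [574.2999877929688, 224.89999389648438], [562.5999755859375, 253.0]]
wrist instrument 0.63 43244 [[599.5, 261.70001220703125], [619.0, 179.8000030517578], [670.0, 191.89999389648438], [650.5, 273.79998779296875]]
9.5 [ 0.5382  0.2514 -0.029 ] [-179.7   -0.2   26.4] [ 0.8 -1.  -0.1]
0 358 [-0.03 -0.07] [0.03 0.07]
6 242 [-0.018 -0.013] [0.011 0.038]
12 297 [ 0.005 -0.014] [0.011 0.014]
18 347 [ 0.005 -0.014] [0.011 0.014]
24 399 [ 0.005 -0.014] [0.011 0.014]
```

View pics/fwrist.png

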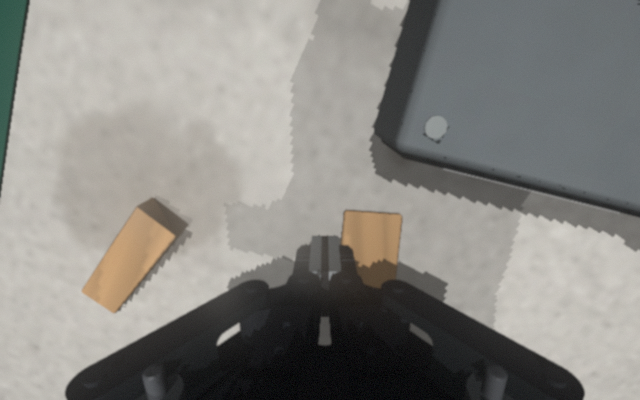

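The fingertips are now beside the wedge at (325,260), in contact, and the wedge has started to turn. I'll push about 8 mm more.

Request:
{"api": "servo_tool", "payload": {
  "moves": [
    [[0,0,0],[0,0.003,0],0],
    [[0,0,0],[0,0.003,0],0],
    [[0,0,0],[0,0.002,0],0],
    [[0,0,0],[0,0,0],0],
    [[0,0,0],[0,-0.012,0],0],
    [[0,0,0],[0,-0.02,-0.02],0],
    [[0,0,0],[-0.02,0,-0.04],0],
    [[0,0,0],[-0.035,0,-0.02],0],
    [[0,0,0],[-0.04,0,0],0],
    [[0,0,0],[0,0,0],0],
    [[0,0,0],[0,0,0],0]
  ]
}}

```text
time: 10.6
ee_pos: [0.4441, 0.2266, 0.0512]
tcp_rot: [-179.5, -0.2, 26.8]
wrist_force: [0.7, -0.3, -1.0]
opening: -0.0002
grasp_force: 0.0
```

```bash
python3 look.py g wrist
```

```text
10.6 [0.44405647 0.22657264 0.05124679] [-179.51530486   -0.21600263   26.81104198] [ 0.67 -0.28 -0.96]
wrist wedge [(0.88, [0.4836, 0.3399, -0.004]), (0.62, [0.5244, 0.2144, -0.0039])]
wrist corner_top []
wrist stud_tip []
wrist wedge 0.91 6754 [[466.3999938964844, 212.10000610351562], [476.8999938964844, 177.89999389648438], [579.0, 209.5], [568.4000244140625, 243.60000610351562]]
wrist wedge 0.87 4089 [[446.1000061035156, 341.0], [519.7000122070312, 320.5], [527.0, 346.5], [453.3999938964844, 367.1000061035156]]
wrist wedge 0.18 1759 [[607.2999877929688, 169.1999969482422], [636.7999877929688, 88.0999984741211], [651.0, 93.19999694824219], [621.4000244140625, 174.3000030517578]]
```

Request:
{"api": "servo_tool", "payload": {
  "moves": [
    [[0,0,8.5],[0,0,0],0],
    [[0,0,0],[0,0,0],0],
    [[-0.5,0,0],[-0.005,0.02,0],0],
    [[0,0,0],[0,0.019,0],0],
    [[0,0,0],[0,0,0.03],0],
    [[0,0,0],[0,0,0.03],0],
    [[0,0,0],[0,0,0.018],0],
    [[0,0,0],[0,0,0],0],
    [[0,0,0],[0,0,0],0]
  ]
}}

```text
time: 11.8
ee_pos: [0.4668, 0.1554, -0.0286]
tcp_rot: [-178.4, -0.0, 21.4]
wrist_force: [-0.6, -0.5, -1.0]
opening: 0.0001
grasp_force: 0.0
```

```bash
python3 look.py i wrist;  python3 tip.py|head -6
```

```text
11.8 [ 0.4668219   0.15538277 -0.02860186] [-1.78360261e+02 -4.78080916e-03  2.13750129e+01] [-0.57 -0.53 -1.05]
wrist wedge [(0.73, [0.5227, 0.2166, -0.0032])]
wrist corner_top []
wrist stud_tip []
wrist wedge 0.56 15808 [[470.5, 214.0], [479.6000061035156, 184.39999389648438], [569.2000122070312, 212.0], [560.0999755859375, 241.5]]
wrist wedge 0.56 918 [[489.29998779296875, 330.20001220703125], [490.29998779296875, 317.0], [522.7000122070312, 319.6000061035156], [521.5999755859375, 332.70001220703125]]
12.15 [ 0.4667  0.1552 -0.0283] [-178.4   -0.    21.4] [0.4 1.  0.6]
0 296 [-0.03 -0.07] [0.03 0.07]
6 199 [ 0.005 -0.023] [0.03  0.014]
12 306 [ 0.005 -0.052] [0.03  0.015]
18 333 [ 0.005 -0.053] [0.03  0.015]
24 375 [ 0.005 -0.012] [0.011 0.015]
```

View pics/iwrist.png

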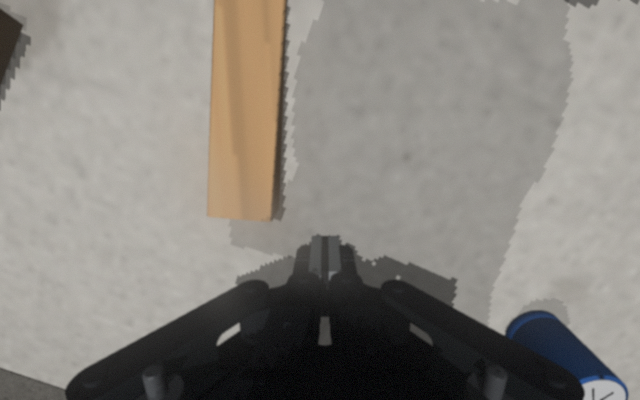

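The view shows the wedge at columns 207–285 with its butt at row 218, and the fingers at (325,255), about 40 mm too far right. I'll shift left and square up.

Request:
{"api": "servo_tool", "payload": {
  "moves": [
    [[0,0,0],[-0.003,-0.013,0],0],
    [[0,0,0],[0,-0.013,0],0],
    [[0,0,0],[0,-0.013,0],0],
    [[0,0,0],[0,0,0],0],
    [[-1.6,0,3.9],[0,0,0],0],
    [[0,0,0],[0,0,0],0],
    [[0,0,0],[0,0,0],0]
  ]
}}

```text
time: 12.85
ee_pos: [0.4579, 0.1675, -0.0272]
tcp_rot: [-178.9, 0.0, 19.4]
wrist_force: [-0.7, 0.2, -0.5]
opening: 0.0
grasp_force: 0.0
```

```bash
python3 - <<'E'
from h import *
o=get_obs()
for k in("q","qd","joint_efforts","torque"): print(k,np.round(o[k],2))
E
```

```text
q [ 19.36  -1.48 -21.92  69.61   1.13 179.96]
qd [ 0.34  0.01 -0.03 -0.07  0.14 -0.12]
joint_efforts [-4.200e-01 -4.352e+01  4.515e+01  2.000e-02 -1.000e-02  1.000e-02]
torque [ 0.    0.03 -0.01]
```

Request:
{"api": "servo_tool", "payload": {
  "moves": [
    [[0,0,0],[0,-0.01,0],0],
    [[0,0,0],[0,0,0],0],
    [[0,0,0],[0,0,0],0]
  ]
}}

```text
time: 13.15
ee_pos: [0.4561, 0.1724, -0.027]
tcp_rot: [-178.7, 0.0, 19.9]
wrist_force: [-0.7, 0.7, 0.1]
opening: 0.0002
grasp_force: 0.0
```

```bash
python3 - <<'E'
from h import *
o=get_obs()
for k in("q","qd","joint_efforts","torque"): print(k,np.round(o[k],2))
E
```

```text
q [ 19.83  -1.48 -21.9   69.63   1.35 179.95]
qd [-0.28  0.01 -0.03  0.03 -0.1  -0.  ]
joint_efforts [ 7.000e-02 -4.351e+01  4.515e+01  1.000e-02  1.000e-01  0.000e+00]
torque [0.   0.   0.02]
```

Joint 6 is at its 180° limit, which is why the move fell short. I'll lift and make the half turn, which gives the same tool face with a free joint.

Request:
{"api": "servo_tool", "payload": {
  "moves": [
    [[0,0,0],[-0.01,0,-0.04],0],
    [[0,0,-8.5],[0,0,0],0],
    [[0,0,-8.5],[0,0,0],0],
    [[0,0,-8.5],[0,0,0],0],
    [[0,0,-8.5],[0,0,0],0],
    [[0,0,-8.5],[0,0,0],0],
    [[0,0,-8.5],[0,0,0],0],
    [[0,0,-8.5],[0,0,0],0],
    [[0,0,-8.5],[0,0,0],0],
    [[0,0,-8.5],[0,0,0],0],
    [[0,0,-8.5],[0,0,0],0]
  ]
}}

```text
time: 14.25
ee_pos: [0.4472, 0.1679, 0.013]
tcp_rot: [-179.9, -1.3, 105.2]
wrist_force: [0.6, 0.5, -0.4]
opening: 0.0005
grasp_force: 0.0
```

Request:
{"api": "servo_tool", "payload": {
  "moves": [
    [[0,0,-8.5],[0,0,0],0],
    [[0,0,-8.5],[0,0,0],0],
    [[0,0,-8.5],[0,0,0],0],
    [[0,0,-8.5],[0,0,0],0],
    [[0,0,-8.5],[0,0,0],0],
    [[0,0,-8.5],[0,0,0],0],
    [[0,0,-8.5],[0,0,0],0],
    [[0,0,-8.5],[0,0,0],0],
    [[0,0,-8.5],[0,0,0],0],
    [[0,0,-8.5],[0,0,0],0],
    [[0,0,-8],[0,0,0],0],
    [[0,0,0],[0,0,0],0]
  ]
}}

```text
time: 15.45
ee_pos: [0.4472, 0.1678, 0.013]
tcp_rot: [178.7, -0.1, -162.0]
wrist_force: [-0.2, 0.2, 0.0]
opening: 0.0001
grasp_force: 0.0
```

Request:
{"api": "servo_tool", "payload": {
  "moves": [
    [[0,0,0],[0,0,0],0]
  ]
}}

```text
time: 15.55
ee_pos: [0.4472, 0.1678, 0.013]
tcp_rot: [178.7, -0.1, -162.4]
wrist_force: [0.2, -0.1, -0.4]
opening: 0.0001
grasp_force: 0.0
```

Request:
{"api": "servo_tool", "payload": {
  "moves": [
    [[1.3,0,0],[-0.006,0.011,0],0],
    [[0,0,0],[-0.005,0.011,0],0],
    [[0,0,0],[0,0,0.02],0],
    [[0,0,0],[0,0,0.019],0],
    [[0,0,0],[0,0,0],0],
    [[0,0,0],[0,0,0],0]
  ]
}}

```text
time: 16.15
ee_pos: [0.4507, 0.1922, -0.0256]
tcp_rot: [179.9, -0.1, -162.2]
wrist_force: [-0.0, 0.3, 0.1]
opening: 0.0002
grasp_force: 0.0
```

```bash
python3 look.py j wrist;  python3 tip.py|head -6
```

```text
16.15 [ 0.45070067  0.19221701 -0.02557001] [ 1.79946191e+02 -1.28925025e-01 -1.62211016e+02] [-0.01  0.29  0.09]
wrist wedge [(0.89, [0.4854, 0.3411, -0.0032]), (0.64, [0.5266, 0.2145, -0.0023])]
wrist corner_top []
wrist stud_tip [(0.73, [0.4634, 0.0222, -0.0003])]
wrist wedge 0.94 1799 [[420.8999938964844, 243.1999969482422], [451.20001220703125, 235.1999969482422], [485.1000061035156, 363.79998779296875], [454.79998779296875, 371.79998779296875]]
wrist wedge 0.56 252 [[461.5, 198.89999389648438], [463.20001220703125, 193.6999969482422], [499.8999938964844, 205.1999969482422], [498.29998779296875, 210.39999389648438]]
16.5 [ 0.4512  0.1921 -0.0252] [ 180.    -0.  -162.2] [-1.4 -0.4 -0.6]
0 185 [-0.03 -0.07] [0.03 0.07]
6 79 [ 0.007 -0.011] [0.012 0.012]
12 275 [ 0.007 -0.013] [0.012 0.014]
18 317 [-0.03  -0.013] [0.012 0.014]
24 363 [ 0.007 -0.013] [0.012 0.014]
```

View pics/jwrist.png

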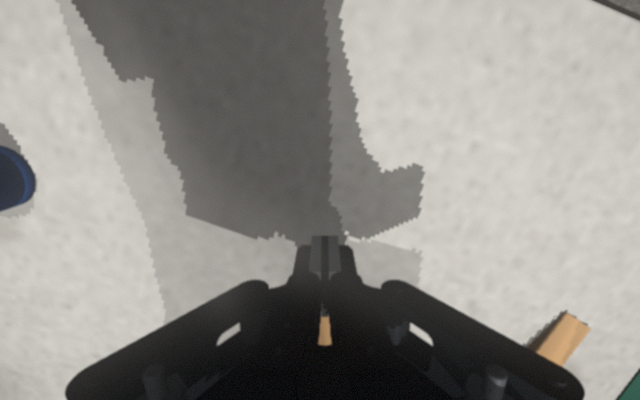

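The view looks back towards the robot, with the wedge visible through the gripper gap at (325,328). The tool is centred behind the butt within 1 mm, so I'll push.

Request:
{"api": "servo_tool", "payload": {
  "moves": [
    [[0,0,0],[-0.006,0,0],0],
    [[0,0,0],[-0.006,0,0],0],
    [[0,0,0],[-0.006,0,0],0],
    [[0,0,0],[-0.006,0,0],0],
    [[0,0,0],[-0.006,0,0],0],
    [[0,0,0],[-0.006,0,0],0],
    [[0,0,0],[-0.006,0,0],0],
    [[0,0,0],[-0.006,0,0],0],
    [[0,0,0],[-0.004,0,0],0],
    [[0,0,0],[0,0,0],0]
  ]
}}

```text
time: 17.5
ee_pos: [0.5009, 0.2081, -0.0259]
tcp_rot: [180.0, -0.1, -162.2]
wrist_force: [0.6, 0.2, 0.8]
opening: 0.0002
grasp_force: 0.0
```

```bash
python3 - <<'E'
from h import *
for c in("top","side"):
    p,d=camera(c); P=cloud(c,d,np.ones(d.shape,bool))
    hsv=cv2.cvtColor(p,cv2.COLOR_RGB2HSV); m=(hsv[...,0]>8)&(hsv[...,0]<25)&(hsv[...,1]>90)&(d>0)
    Q=cloud(c,d,m); Q=Q[(Q[:,0]>.45)&(Q[:,0]<.64)&(Q[:,1]>.17)&(Q[:,1]<.28)&(Q[:,2]<.03)]
    print(c,len(Q)); 
    if len(Q)>20:
        r=cv2.minAreaRect((Q[:,:2]*1000).astype(np.float32)); print(r,cv2.boxPoints(r).round(0).tolist(), Q.min(0).round(3),Q.max(0).round(3))
p,d=camera("side"); save("k",p)
E
```

```text
top 1
side 78
((562.1527099609375, 224.4822235107422), (86.670166015625, 27.229787826538086), 13.977871894836426) [[517.0, 227.0], [523.0, 201.0], [607.0, 222.0], [601.0, 248.0]] [0.519 0.205 0.002] [0.603 0.243 0.019]
```

Request:
{"api": "servo_tool", "payload": {
  "moves": [
    [[0,0,0],[-0.005,0,0],0],
    [[0,0,0],[-0.005,0,0],0],
    [[0,0,0],[-0.005,0,0],0],
    [[0,0,0],[-0.005,0,0],0],
    [[0,0,0],[-0.004,0,0],0],
    [[0,0,0],[-0.003,0,0],0],
    [[0,0,0],[-0.003,0,0],0],
    [[0,0,0],[0,0,0],0]
  ]
}}

```text
time: 18.45
ee_pos: [0.5293, 0.2172, -0.026]
tcp_rot: [180.0, -0.1, -162.2]
wrist_force: [0.2, -0.0, -0.3]
opening: -0.0001
grasp_force: 0.0
```

Request:
{"api": "servo_tool", "payload": {
  "moves": [
    [[0,0,0],[-0.002,0,0],0],
    [[0,0,0],[-0.002,0,0],0],
    [[0,0,0],[-0.001,0,0],0],
    [[0,0,0],[0,0,0],0]
  ]
}}

```text
time: 18.85
ee_pos: [0.5339, 0.2187, -0.0259]
tcp_rot: [180.0, -0.1, -162.2]
wrist_force: [0.4, 0.3, -0.2]
opening: -0.0002
grasp_force: 0.0
```

Request:
{"api": "servo_tool", "payload": {
  "moves": [
    [[0,0,0],[-0.002,0,0],0],
    [[0,0,0],[-0.002,0,0],0],
    [[0,0,0],[-0.001,0,0],0],
    [[0,0,0],[0,0,0],0]
  ]
}}

```text
time: 19.25
ee_pos: [0.5381, 0.2201, -0.0259]
tcp_rot: [180.0, -0.1, -162.2]
wrist_force: [-3.6, -1.2, 3.6]
opening: 0.0001
grasp_force: 2.3
```

Request:
{"api": "servo_tool", "payload": {
  "moves": [
    [[0,0,0],[-0.001,0,0],0],
    [[0,0,0],[0,0,0],0]
  ]
}}

```text
time: 19.45
ee_pos: [0.5389, 0.2204, -0.0259]
tcp_rot: [180.0, -0.2, -162.2]
wrist_force: [-5.1, -2.1, 4.5]
opening: -0.0
grasp_force: 2.8
```

Request:
{"api": "servo_tool", "payload": {
  "moves": [
    [[0,0,0],[-0.001,0,0],0],
    [[0,0,0],[0,0,0],0],
    [[0,0,0],[0,0,0],0]
  ]
}}

```text
time: 19.75
ee_pos: [0.5396, 0.2205, -0.026]
tcp_rot: [180.0, -0.2, -162.2]
wrist_force: [-6.5, -1.9, 3.8]
opening: 0.0002
grasp_force: 3.6
```

```bash
python3 - <<'E'
from h import *
o=get_obs(); print(o["wrist_force"])
for c in("side","top"):
    p,d=camera(c); save("l"+c,p)
    print([(round(r["score"],2),toW(c,r["xyz"]).round(4).tolist()) for r in mark_of("corner_top",c)])
    hsv=cv2.cvtColor(p,cv2.COLOR_RGB2HSV); m=(hsv[...,0]>8)&(hsv[...,0]<25)&(hsv[...,1]>90)&(d>0)
    Q=cloud(c,d,m); Q=Q[(Q[:,0]>.48)&(Q[:,0]<.66)&(Q[:,1]>.18)&(Q[:,1]<.28)&(Q[:,2]<.03)]
    print(c,len(Q)); 
    if len(Q)>20: print(cv2.boxPoints(cv2.minAreaRect((Q[:,:2]*1000).astype(np.float32))).round(0).tolist())
E
```

```text
[-6.46417349 -1.85495842  3.83024404]
[(0.83, [0.6289, 0.2472, 0.0618])]
side 55
[[548.0, 232.0], [556.0, 208.0], [616.0, 226.0], [609.0, 251.0]]
[(0.56, [0.6245, 0.2434, 0.0656])]
top 0
```

The resistance is 6.7 N, so the wedge is snug, and its axis is within 4 mm of the stud. I'll back off, rise and move above the corner.

Request:
{"api": "servo_tool", "payload": {
  "moves": [
    [[0,0,0],[0.005,0,0],0],
    [[0,0,0],[0.01,0,0],0],
    [[0,0,0],[0,0,-0.04],0],
    [[0,0,0],[0,0,-0.046],0],
    [[0,0,0],[-0.035,-0.001,0],0],
    [[0,0,0],[-0.035,-0.001,0],0],
    [[0,0,0],[-0.034,-0.001,0],0],
    [[0,0,0],[0,0,0],0],
    [[0,0,0],[0,0,0],0]
  ]
}}

```text
time: 20.85
ee_pos: [0.6259, 0.245, 0.059]
tcp_rot: [180.0, -0.2, -162.2]
wrist_force: [-0.8, 0.6, -0.5]
opening: 0.0003
grasp_force: 0.0
```

```bash
python3 look.py m side top; python3 tip.py
```

```text
20.85 [0.62585376 0.24504385 0.05904266] [ 1.79964647e+02 -1.67580894e-01 -1.62167396e+02] [-0.77  0.58 -0.47]
side wedge [(0.66, [0.5995, 0.2369, -0.0017]), (0.61, [0.539, -0.2806, -0.0015]), (0.4, [0.4905, 0.3405, 0.0031])]
side corner_top [(0.91, [0.6254, 0.2479, 0.0626])]
side stud_tip []
side wedge 0.93 1705 [[471.20001220703125, -311.70001220703125], [513.2000122070312, -346.3999938964844], [603.2999877929688, -237.10000610351562], [561.4000244140625, -202.39999389648438]]
side wedge 0.57 134 [[544.9000244140625, 230.6999969482422], [552.5999755859375, 205.39999389648438], [618.0999755859375, 225.39999389648438], [610.4000244140625, 250.6999969482422]]
side wedge 0.53 117 [[445.8999938964844, 340.20001220703125], [517.0999755859375, 313.5], [527.9000244140625, 342.3999938964844], [456.70001220703125, 369.1000061035156]]
top wedge [(0.79, [0.5436, -0.281, 0.0036]), (0.39, [0.5959, 0.2354, 0.0036])]
top corner_top [(0.89, [0.6245, 0.2407, 0.0646])]
top stud_tip []
top wedge 0.93 782 [[475.79998779296875, -323.29998779296875], [507.29998779296875, -349.79998779296875], [598.099975
[... 196 characters left out ...]
.1999969482422], [604.0999755859375, 235.6999969482422]]
21.5 [0.6261 0.2452 0.06  ] [ 1.800e+02 -1.000e-01 -1.622e+02] [-0.1  0.4  0.1]
0 0 [-0.03  -0.069] [0.03 0.07]
6 0 [ 0.016 -0.012] [0.03  0.018]
12 0 [ 0.023 -0.007] [0.03  0.017]
18 0 [ 0.017 -0.066] [0.027 0.021]
24 0 [ 0.016 -0.067] [0.027 0.022]
30 0 [ 0.017 -0.07 ] [0.03  0.022]
36 0 [ 0.017 -0.07 ] [0.029 0.022]
42 0 [ 0.017 -0.07 ] [0.027 0.022]
48 0 [ 0.017 -0.07 ] [0.027 0.022]
54 0 [-0.02 -0.07] [0.027 0.022]
60 707 [-0.03 -0.07] [0.026 0.022]
66 0 0 0
72 0 0 0
78 0 0 0
84 0 0 0
90 41 [ 0.007 -0.008] [0.012 0.01 ]
96 256 [ 0.007 -0.013] [0.012 0.013]
102 324 [ 0.006 -0.013] [0.012 0.014]
108 342 [ 0.007 -0.013] [0.013 0.014]
```

Request:
{"api": "servo_tool", "payload": {
  "moves": [
    [[0,0,0],[-0.001,0,0.013],0],
    [[0,0,0],[0,0,0.012],0],
    [[0,0,0],[0,0,0.002],0],
    [[0,0,0],[0,0,0.001],0],
    [[0,0,0],[0,0,0],0]
  ]
}}

```text
time: 22.0
ee_pos: [0.6269, 0.2455, 0.032]
tcp_rot: [180.0, -0.1, -162.2]
wrist_force: [-2.8, -0.2, 9.0]
opening: -0.0001
grasp_force: 4.5
```

Request:
{"api": "servo_tool", "payload": {
  "moves": [
    [[0,0,0],[0,0,0.001],0],
    [[0,0,0],[0,0,0.001],0],
    [[0,0,0],[0,0,0],0]
  ]
}}

```text
time: 22.3
ee_pos: [0.627, 0.2456, 0.0318]
tcp_rot: [179.9, -0.0, -162.2]
wrist_force: [-7.8, -2.7, 19.2]
opening: 0.0003
grasp_force: 9.8
```

That's stiff: 9 to 19 N with only 0.2 mm of travel. I'll hold it.

Request:
{"api": "servo_tool", "payload": {
  "moves": [
    [[0,0,0],[0,0,0],0],
    [[0,0,0],[0,0,0],0],
    [[0,0,0],[0,0,0],0],
    [[0,0,0],[0,0,0],0],
    [[0,0,0],[0,0,0],0],
    [[0,0,0],[0,0,0],0]
  ]
}}

```text
time: 22.9
ee_pos: [0.627, 0.2456, 0.0318]
tcp_rot: [179.9, -0.0, -162.2]
wrist_force: [-7.8, -2.9, 18.8]
opening: 0.0002
grasp_force: 9.8
```

Request:
{"api": "servo_tool", "payload": {
  "moves": [
    [[0,0,0],[0,0,-0.003],0],
    [[0,0,0],[0,0,-0.01],0],
    [[0,0,0],[0,0,-0.04],0],
    [[0,0,0],[0.04,0,-0.03],0],
    [[0,0,0],[0.045,0,-0.03],0],
    [[0,0,0],[0.045,0,0],0],
    [[0,0,0],[0.045,0,0],0],
    [[0,0,0],[0,0,0],0],
    [[0,0,0],[0,0,0],0]
  ]
}}

```text
time: 23.8
ee_pos: [0.4635, 0.1928, 0.1413]
tcp_rot: [180.0, -0.0, -162.1]
wrist_force: [0.2, -0.0, 0.3]
opening: -0.0001
grasp_force: 0.0
```

```bash
python3 look.py n side top; python3 - <<'E'
from h import *
p,d=camera("top")
P=cloud("top",d,cut_out("instrument","top")[0]["mask"]); P=P[P[:,2]>.055]
A=np.c_[P[:,:2]-[.685,.18],np.ones(len(P))]; print("top plane",np.linalg.lstsq(A,P[:,2],rcond=None)[0])
a=cv2.imread("pics/ntop.png")[90:250,170:330];b=cv2.imread("pics/nside.png")[130:230,260:420]
cv2.imwrite("pics/z.png",np.hstack([cv2.resize(a,(400,400)),cv2.resize(b,(400,400))]))
E
```

```text
23.8 [0.46348096 0.19283043 0.14132076] [ 1.79956911e+02 -3.10676051e-02 -1.62148949e+02] [ 0.22 -0.01  0.35]
side wedge [(0.72, [0.5415, -0.2791, -0.0046]), (0.69, [0.4877, 0.3417, -0.0011]), (0.53, [0.5945, 0.2363, -0.0011]), (0.26, [0.5328, -0.083, -0.0024])]
side corner_top [(0.96, [0.6265, 0.2477, 0.0622])]
side stud_tip [(0.71, [0.4627, 0.0189, 0.0006])]
side wedge 0.77 1731 [[470.79998779296875, -311.0], [512.7999877929688, -346.20001220703125], [603.5999755859375, -237.60000610351562], [561.5999755859375, -202.39999389648438]]
side wedge 0.7 170 [[544.2999877929688, 234.3000030517578], [552.4000244140625, 205.3000030517578], [616.7000122070312, 223.3000030517578], [608.5999755859375, 252.3000030517578]]
side instrument 0.82 1215 [[602.5, 274.6000061035156], [605.4000244140625, -4.400000095367432], [771.2000122070312, -2.5999999046325684], [768.2000122070312, 276.29998779296875]]
top wedge [(0.69, [0.5927, 0.2389, 0.0053]), (0.68, [0.5416, -0.2817, 0.0022])]
top corner_top [(0.64, [0.6216, 0.2402, 0.0651])]
top stud_tip []
top wedge 0.71 881 [[476.6000061035156, -324.29998779296875], [516.0, -354.8999938964844], [602.2999877929688, -243.60000610351562], [562.9000244140625, -213.0]]
top wedge 0.67 242 [[544.9000244140625, 232.1999969482422], [555.5, 205.3000030517578], [613.5, 228.10000610351562], [602.9000244140625, 255.0]]
top instrument 0.96 3794 [[599.0999755859375, 259.20001220703125], [642.0999755859375, 74.0999984741211], [772.5, 104.30000305175781], [729.5, 289.5]]
top plane [0.00367374 0.00136464 0.0625907 ]
```

View pics/z.png

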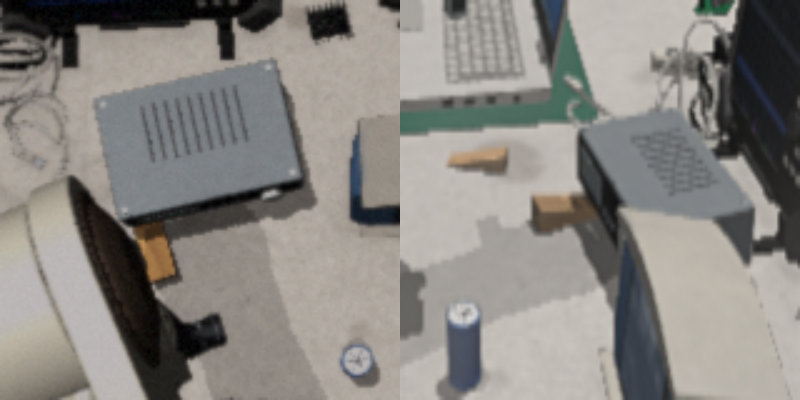

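The last picture shows the wedge under the front-left corner at (155,250), the instrument level and where it was, and the arm clear. I'm handing in the job.

```bash
python3 -c "
from workcell import *
print(job_done())"
```

```text
the job is handed in; nothing more can be done
None
```

The wedge is snug under the front-left stud (pushed to about 7 N), the corner held firm under a 19 N press for over half a second, the instrument stands level and unmoved, and the job is handed in at about 24 s, with no verdict reported back.

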